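# Shut and latch the storage box

### The job

Put the storage box away properly: push its lid fully shut, then press the lever latch on its front down past its middle so that it snaps down and stays locked. Just push with the fingers and lift nothing; leave the box standing where it is with the tin inside, and do not disturb the small jars and bottles around it.

Things in the scene. Friction and masses are not known exactly. Their poses are not given: they have to be found in the camera images.
- food_box: White open-topped box, 130 mm deep (its x) by 140 mm wide (its y) by 95 mm tall, walls 6 mm, about 1.2 kg, loose on the island. Origin: centre of its underside; its z is up, its front (the side with the latch) faces its own -x. The light wooden lid is hinged along the top edge of its back (+x).
- lid (a joint): Lid angle in rad: 0 = fully shut, flat on the box; about 0.75 to 1.1 at the start (open, leaning up over the box, its outer face towards the box's back and up). Lid plate 136 mm (from the hinge to the front) by 146 mm by 12 mm; shut, its top is 108 mm above the island. The hinge is stiff (about 0.13 N m): the lid stays where it is left and shuts with 1 to 3 N on its outer face.
- lid_hinge (a point): Point on the lid's hinge line, midway along it, at the top of the box's back wall, 95 mm above the box's underside. The hinge line runs along the box's y.
- lid_edge (a point): Middle of the lid's front (free) edge on its outer face, 136 mm from the hinge. A small steel keeper, on which the latch's wire loop hooks, stands out 12 mm beyond it.
- latch (a joint): Lever latch angle in rad: 0 = open, the lever points out from the box's front and 40 degrees upward; it turns downward as the value grows; 0.70 = level; 2.15 = locked, hanging down along the front. An over-centre spring drives it to 0 below about 0.8 and to 2.15 above that, so it snaps by itself once past the middle. It takes about 0.1 N m (3 to 6 N on the outer half of the lever).
- latch_pivot (a point): Lever's pivot, in the middle of the box's front, 10 mm out from the front face and 72 mm above the underside; the pivot runs along the box's y.
- latch_tip (a point): Tip of the steel lever, 50 mm from the pivot. The lever is a plate 24 mm wide and 4 mm thick with a rounded end 8 mm thick. A thin upright wire loop, 31 mm wide, rises 43 mm from the lever near its pivot (12 mm along it): with the latch open its top is 123 mm above the island and 19 mm out from the front face; the press on the lever belongs farther out, 30 mm or more from the pivot.
- tuna_tin: Tin, 86 mm across and 40 mm tall, loose, standing on the floor of the box. Origin: centre of its underside.
- spice_jar: Glass spice jar with screw cap, 46 mm across, 106 mm tall, bystander in front of the box. Origin: centre of its underside.
- salt_shaker: Salt shaker, 44 mm across, 90 mm tall, bystander behind the box, on the side of the robot. Origin: centre of its underside.
- vanilla_bottle: Small brown dropper bottle, 33 mm across, 102 mm tall, bystander behind the box. Origin: centre of its underside.
Not all that is in view belongs to the job. What is shaped like the tuna_tin but brown is not meant. Of the things shaped like the food_box, the white one is meant.

How it is judged (in metres and radians):
On the way, in this order (a step that is already met when the one before it is completed fails the run):
1. the lid is shut while the latch is still open (value of joint lid below 0.04 rad and value of joint latch below 0.5 rad), for 0.2 s.
2. the latch lever has snapped down into its locked position (value of joint latch above 2 rad and value of joint lid below 0.04 rad), for 0.2 s.
At the end, for the whole second after the job is handed in: The lid is shut (within 0.04 rad) and the lever is in its locked position (above 2.0 rad); the box stands at rest, upright, within 40 mm of where it was, with the tin inside; the spice jar, salt shaker and vanilla bottle stand upright within 20 mm of where they were (all of step 2 and distance of food_box from where it was at the start of the episode below 0.04 m and angle between food_box's own z axis and vertical below 0.05 rad and linear speed of food_box below 0.02 m/s and height (world z) of food_box below 0.01 m and distance between tuna_tin and food_box below 0.04 m and distance of each of spice_jar, salt_shaker, vanilla_bottle from where it was at the start of the episode below 0.02 m and angle between each of spice_jar, salt_shaker, vanilla_bottle's own z axis and vertical below 0.1 rad); the robot touches nothing.
It fails at once if the latch is flipped before the lid is shut (value of joint latch above 1 rad and value of joint lid above 0.08 rad).
It fails at once if the box is lifted or tipped, or its lid lifted further open (value of joint lid above 1.22 rad or height (world z) of food_box above 0.015 m or angle between food_box's own z axis and vertical above 0.12 rad).
It fails at once if the box is shoved more than 40 mm away (distance of food_box from where it was at the start of the episode above 0.04 m).
It fails at once if the tin is lifted (height (world z) of tuna_tin above 0.03 m).
It fails at once if the spice jar, salt shaker or vanilla bottle is lifted, shifted more than 20 mm or tipped (distance of any of spice_jar, salt_shaker, vanilla_bottle from where it was at the start of the episode above 0.02 m or angle between any of spice_jar, salt_shaker, vanilla_bottle's own z axis and vertical above 0.3 rad).
It also fails if it takes over 38 s, if anything falls off the work surface, if the arm or the gripper's body presses on something with over 40 N, if the wrist force passes 120 N, or if a joint passes its speed limit or range.

### The arm

A 7-joint arm with a two-finger parallel gripper is mounted at the origin on the work surface; the furniture and walls round the work are solid. World frame = base frame: x ahead of the robot, y to its left, z up, the work surface at z = 0. Lengths are in mm, angles in rad, forces in N, time in s.
With the tool pointing down it reaches from about 400 to 875 mm from the base axis. Payload 4.4 kg.
Tool frame: the origin (TCP) lies at the very end of the fingers, on their centre line; the grasp point (between the pads) lies 19 mm behind it; z points along the fingers, y is the direction in which the jaws open and shut (so a half turn about z gives the same grasp; the last joint's range is limited). The gripper opens to 85 mm and grips with 20 to 120 N. Pads are 22 mm wide; open, the fingers measure 114 mm over their backs; the gripper's body (76 mm by 85 mm) begins 54 mm behind the grasp point. The pads swing forward as they close: fully open they stand 13 mm farther back than shut.
Start: joints at [-1.229, 0.628, 0.038, 1.517, -0.027, 0.996, -0.02], TCP at [257.762, 596.721, 231.313] pointing down, gripper open.
Joint ranges: [-3.06, 3.06], [-0.37, 2.12], [-1.25, 1.32], [0.18, 2.47], [-1.1, 4.24], [0.23, 1.98], [-2.94, 2.94]. Speed limits (rad/s): [2.57, 2.57, 3.14, 3.14, 3.14, 3.14, 3.14].

### API

Orientations are given as [roll, pitch, yaw] about the fixed x, y, z axes, in that order (R = Rz(yaw) Ry(pitch) Rx(roll)).
In Python, from cell import ctrl gives the robot as it stands.
- The arm moves only by the shell command python3 -m crank 'ROWS' [OPENING]. ROWS is JSON, a list that holds one entry, the list of rows, each a list of 6 numbers: the shift along the tool's x, y, z in units of 30 mm (1.0 is 30 mm), then the turn, a rotation vector about the tool's x, y, z in units of 6 degrees (1.0 is 6 degrees). In form: [[[tx, ty, tz, rx, ry, rz], ...]]. A call has 1 to 12 rows; each row shifts and turns the pose as measured when the row begins, along the tool's axes as they then stand; what a row does not reach is not made up. A row lasts 1/12 s, in which the tool goes at most 41.7 mm and 7.16 degrees, less where a joint would pass 70% of its speed; a pose out of reach is approached as far as the arm can. A call is refused whole if a number of a shift passes 1 or a number of a turn 1, either way. A call with a gripper value outside its range is refused whole. OPENING is the gripper command: -1 is fully open, 1 is shut, values between are in proportion, set as the call begins (- or left out, the last holds). The fingers move at their own pace and stop on an object; the grip force is fixed at half the most. Time passes only in rows, so rows that do not move let the fingers close. It gives the time, the measured TCP pose, the force and the opening at its end, in the units of the state.
- ctrl.read_state(): the state, without advancing time (a new reading comes with each control period).
- ctrl.get_image(name): name is "scene" or "top" or "wrist"; returns a dict with "color" (384x512x3 uint8, red, green, blue), "depth" (384x512 float32, mm along the optical axis (not along the pixel's ray), 0 where there is no reading), "camera_matrix" (3x3 intrinsics, pixels), "R" (3x3) and "t" (3): a world point X has camera coordinates R X + t. Camera axes: x right, y down, z forward; pixel columns grow to the right and rows downward; lengths in mm; the calibration is good to about 2 mm. A picture is of the moment at which its call begins.
- ctrl.finish_job(): hands the job in, once; it reports no verdict.
Trained networks look in a picture, given as the dict that the camera call returned (one of the last four; its "shot" number tells which), for a name from the list of things; names that differ only in an ending like _2 or _b are one class to them, and where a whole thing is asked for, a point or a joint stands for the part that bears it (a point fixed in the world has none). Each returns a list of dicts, best first, with "conf" (0 to 1); they miss things now and then, are a little off and sometimes report something else, mostly with a low value. They report only what shows in the picture. A call takes as long as a camera call. They do not tell look-alikes from the thing itself.
- ctrl.search_frame(query, picture): "extent" ([centre column, centre row, width, height] in pixels, round what is visible of it).
The state is a dict: "clock": time; "qpos": joint angles; "qd": joint speeds; "tau": joint torques, N m; "eef_pos": TCP position; "tool_rot": TCP orientation; "force": force on the tool from outside, world axes, zero at the start; "torque": the same for the moment, N m; "width": finger opening in mm.
Only numpy, scipy, OpenCV 4.12 (cv2) and the standard library are available. Lean on these libraries where they do the work, as an engineer would, in place of code of your own. Each camera call takes 0.05 s, during which the arm holds its last target. There are 200 camera calls.

## Working session

There is one attempt and no reset: what is moved stays moved. The work goes in short steps, Python scripts to look and compute and a shell command to move; the robot and the scene stay as the last step left them, time stands still between calls to the robot, and variables do not carry over. Pictures are saved under pics/ and viewed, about 8 in all and at most 12, crops included, and the job is handed in when it is done.

```bash
mkdir -p pics; ls; cat > h.py <<'E'
import numpy as np, cv2
from cell import ctrl
def world(im,u,v,d=None):
    if d is None: d=im["depth"][int(v),int(u)]
    p=np.linalg.inv(im["camera_matrix"])@np.array([u,v,1.])*d
    return im["R"].T@(p-im["t"])
def cloud(im):
    d=im["depth"];v,u=np.mgrid[:d.shape[0],:d.shape[1]]
    p=np.stack([u*d,v*d,d],-1)@np.linalg.inv(im["camera_matrix"]).T
    return (p-im["t"])@im["R"]
def proj(im,X):
    c=im["R"]@np.asarray(X,float)+im["t"];p=im["camera_matrix"]@c;return p[:2]/p[2]
E
python3 - <<'E'
from h import *
a=ctrl.get_image("scene");b=ctrl.get_image("top")
for n,im in(("scene",a),("top",b)):
    for q in "food_box lid lid_edge lid_hinge latch latch_pivot latch_tip tuna_tin spice_jar salt_shaker vanilla_bottle".split():
        for r in ctrl.search_frame(q,im)[:2]:
            e=r["extent"]; print(n,q,round(r["conf"],2),np.round(e),np.round(world(im,e[0],e[1])))
cv2.imwrite("pics/a.png",cv2.resize(np.vstack([a["color"]])[:,:,::-1],(800,600)))
cv2.imwrite("pics/b.png",cv2.resize(b["color"][:,:,::-1],(800,600)))
for im in(a,b): print(im["R"].T@-im["t"])
s=ctrl.read_state();print(s)
E
```

```text
pics
scene food_box 0.9 [263. 207.  69.  91.] [405. 212.  31.]
scene food_box 0.8 [325. 162.  66.  64.] [268. 388. 107.]
scene lid 0.7 [283. 198.  25.  66.] [480. 269. 169.]
scene lid 0.7 [322. 152.  70.  39.] [226. 378. 108.]
scene lid_edge 0.73 [322. 151.  63.  38.] [219. 378. 106.]
scene lid_edge 0.6 [282. 195.  26.  70.] [476. 266. 176.]
scene lid_hinge 0.97 [324. 161.  63.  67.] [268. 385. 109.]
scene lid_hinge 0.94 [259. 204.  69.  89.] [401. 202.  40.]
scene latch 0.62 [234. 213.  16.  11.] [485. 136.  92.]
scene latch 0.6 [302. 136.   8.  10.] [146. 315.  94.]
scene latch_pivot 0.74 [323. 163.  65.  70.] [274. 381. 107.]
scene latch_pivot 0.64 [260. 206.  69.  89.] [404. 205.  33.]
scene latch_tip 0.6 [301. 136.  11.  11.] [175. 311. 119.]
scene latch_tip 0.53 [235. 206.  16.  17.] [385. 125.  -0.]
scene tuna_tin 0.94 [264. 219.  31.  24.] [458. 221.  44.]
scene tuna_tin 0.83 [347. 223.  32.  34.] [437. 461.  32.]
scene spice_jar 0.76 [202. 211.  16.  40.] [480.  45.  81.]
scene salt_shaker 0.64 [312. 212.  17.  19.] [429. 357.  60.]
scene salt_shaker 0.21 [281. 195.  25.  69
[... 1186 characters left out ...]
59.1641733 ]
{'clock': 1.2, 'qpos': array([-1.22881261,  0.62843248,  0.03850625,  1.51738044, -0.02698854,
        0.99630283, -0.01998684]), 'qd': array([ 8.74866685e-04, -1.16272767e-04,  8.33698773e-04, -6.18479014e-04,
        9.41495844e-04,  2.55087696e-05, -9.33356382e-04]), 'tau': array([ 4.01680500e-04, -5.63280988e+01,  1.22608010e+00, -1.93780035e+01,
        1.09640270e-02,  1.74587283e-03,  3.85670418e-06]), 'eef_pos': array([257.76359499, 596.72804983, 231.29874714]), 'tool_rot': array([-3.14158758e+00, -2.17382492e-05,  2.73379869e+00]), 'force': array([ 0.07208767, -0.41048341, -0.88431312]), 'torque': array([-0.02625577, -0.05459828, -0.01030605]), 'width': 85.358915435936}
```

View pics/a.png

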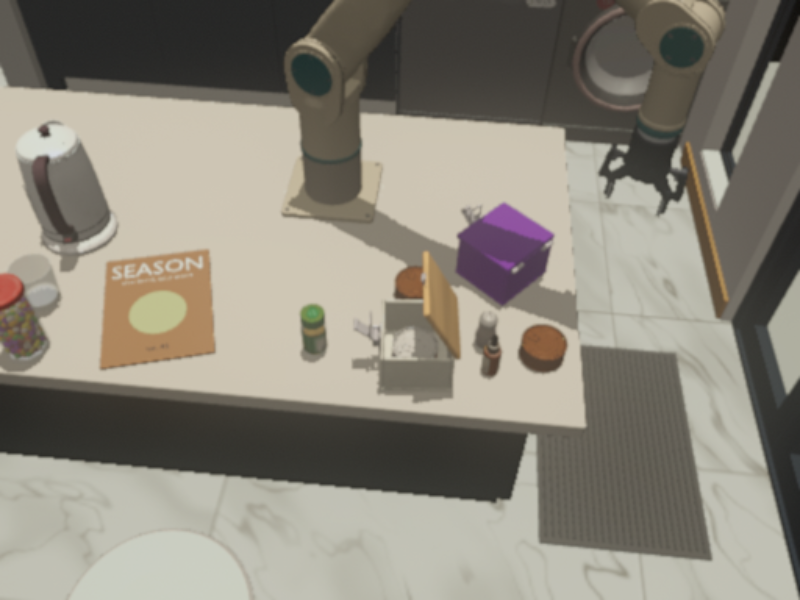

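View pics/b.png

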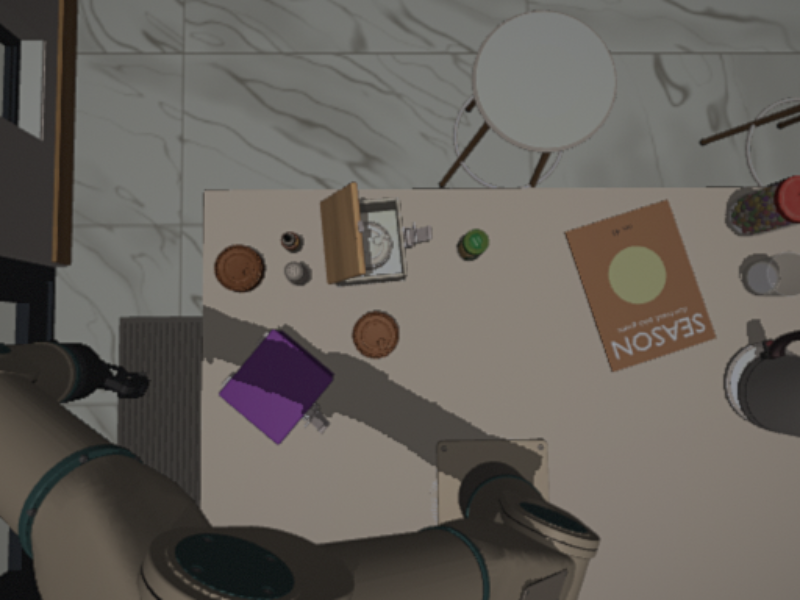

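```bash
cat > fit.py <<'E'
from h import *
P=[];C=[]
for n in("scene","top"):
    im=ctrl.get_image(n);c=cloud(im).reshape(-1,3);k=im["color"].reshape(-1,3).astype(int)
    m=(im["depth"].ravel()>0)&(abs(c[:,0]-480)<110)&(c[:,1]>80)&(c[:,1]<400)&(c[:,2]>15)&(c[:,2]<260)
    c=c[m];k=k[m]
    sat=k.max(1)-k.min(1)
    w=(sat>50)&(c[:,2]>100)&(c[:,1]>210)&(c[:,1]<330)
    L=c[w]
    if len(L)>20:
        o=L.mean(0);_,s,V=np.linalg.svd(L-o);nn=V[2]
        for _ in range(5):
            r=abs((L-o)@nn);g=L[r<6];o=g.mean(0);nn=np.linalg.svd(g-o)[2][2]
        nn*=np.sign(nn[2]) or 1
        print(n,"lid n",nn.round(3),"o",o.round(),len(g),"ang",np.arccos(nn[2]).round(3),"yaw n",np.degrees(np.arctan2(nn[1],nn[0])).round(1),L.min(0).round(),L.max(0).round())
        i=np.argsort(-L[:,2])[:12];print(" top pts",L[i].mean(0).round(), "n proj min/max x",L[:,0].min().round())
    # white rim
    r=(sat<40)&(c[:,2]>86)&(c[:,2]<100)&(c[:,1]<300)&(c[:,1]>120)
    R=c[r]; 
    if len(R)>5:print(" rim",len(R),R.min(0).round(),R.max(0).round());print(cv2.minAreaRect(R[:,:2].astype(np.float32)))
    t=(c[:,1]<150)&(c[:,1]>80)&(c[:,2]>60);print(" latch pts",c[t].round()[::2].tolist())
    for nm,x,y in(("jar",455,42),("salt",410,355),("van",470,360)):
        cc=cloud(im).reshape(-1,3);g=(np.hypot(cc[:,0]-x,cc[:,1]-y)<32)&(cc[:,2]>20);G=cc[g]
        if len(G):print(nm,G[:,:2].min(0).round(),G[:,:2].max(0).round(),G[:,2].max().round())
E
python3 fit.py
```

```text
scene lid n [-0.071  0.88   0.47 ] o [473. 265. 175.] 842 ang 1.081 yaw n 94.6 [395. 226. 105.] [541. 303. 232.]
 top pts [461. 236. 227.] n proj min/max x 395.0
 rim 387 [399. 121.  86.] [543. 296. 100.]
((482.3749694824219, 198.0313720703125), (174.5641632080078, 134.59864807128906), 27.20899200439453)
 latch pts [[457.0, 142.0, 123.0], [464.0, 143.0, 127.0], [464.0, 143.0, 124.0], [471.0, 144.0, 127.0], [464.0, 143.0, 115.0], [466.0, 118.0, 109.0], [461.0, 142.0, 107.0], [468.0, 115.0, 107.0], [480.0, 142.0, 126.0], [475.0, 113.0, 111.0], [472.0, 118.0, 108.0], [483.0, 142.0, 124.0], [475.0, 113.0, 107.0], [479.0, 119.0, 112.0], [469.0, 124.0, 101.0], [487.0, 143.0, 124.0], [477.0, 113.0, 104.0], [478.0, 119.0, 107.0], [475.0, 124.0, 104.0], [468.0, 129.0, 96.0], [495.0, 144.0, 130.0], [483.0, 114.0, 108.0], [483.0, 120.0, 108.0], [476.0, 124.0, 100.0], [469.0, 129.0, 93.0], [465.0, 134.0, 89.0], [493.0, 144.0, 124.0], [458.0, 145.0, 82.0], [490.0, 115.0, 112.0], [488.0, 121.0, 110.0], [477.0, 124.0, 97.0], [476.0, 130.0, 97.0], [472.0, 135.0, 92.0], [491.0, 143.0, 116.0], [461.0,
[... 2049 characters left out ...]
.0, 114.0, 107.0], [474.0, 146.0, 84.0], [467.0, 143.0, 128.0], [474.0, 135.0, 86.0], [472.0, 130.0, 96.0], [472.0, 124.0, 97.0], [470.0, 120.0, 110.0], [470.0, 114.0, 109.0], [472.0, 146.0, 82.0], [465.0, 142.0, 123.0], [470.0, 135.0, 91.0], [470.0, 130.0, 94.0], [469.0, 125.0, 102.0], [469.0, 119.0, 101.0], [467.0, 114.0, 109.0], [469.0, 145.0, 81.0], [462.0, 142.0, 125.0], [467.0, 135.0, 92.0], [468.0, 129.0, 90.0], [467.0, 124.0, 97.0], [467.0, 148.0, 79.0], [466.0, 143.0, 84.0], [466.0, 137.0, 84.0], [465.0, 132.0, 89.0], [464.0, 145.0, 79.0], [460.0, 149.0, 85.0], [459.0, 143.0, 91.0]]
jar [439.  16.] [484.  60.] 113.0
salt [394. 334.] [434. 372.] 94.0
van [457. 349.] [489. 381.] 103.0
```

```bash
python3 -m crank '[[[0,0,-0.3,0,0,1],[0,0,-0.3,0,0,1],[0,0,0,0,0,1],[0,0,0,0,0,1],[0,0,0,0,0,1],[0,0,0,0,0,1],[0,0,0,0,0,1],[0,0,0,0,0,1],[0,0,0,0,0,1],[0,0,0,0,0,1],[0,0,0,0,0,0.4],[0,0,0,0,0,0]]]' 1
```

```text
clock: 2.3
eef_pos: [257.2, 596.9, 250.4]
tool_rot: [-3.14, -0.001, 1.59]
force: [0.7, 0.8, 0.6]
width: -0.1
```

```bash
python3 -m crank '[[[-0.9,0.7,0,0,0,-0.5],[-1,0.7,0,0,0,0],[-1,0.7,0,0,0,0],[-1,0.7,0,0,0,0],[-1,0.7,0,0,0,0],[-1,0.7,0,0,0,0],[-1,0.7,0,0,0,0],[-1,0.7,0,0,0,0],[-1,0.7,0,0,0,0],[-0.8,0.6,0,0,0,0],[0,0,0,0,0,0]]]' 1
```

```text
clock: 3.22
eef_pos: [493.3, 316.6, 247.7]
tool_rot: [3.142, -0.005, 1.676]
force: [0.8, -0.8, 1.3]
width: 0.2
```

```bash
python3 - <<'E'
from h import *
s=ctrl.read_state();print(s["eef_pos"],s["tool_rot"],s["force"],s["qpos"].round(2))
a=ctrl.get_image("scene")
cv2.imwrite("pics/c.png",cv2.resize(a["color"][90:300,150:430,::-1],(800,600)))
E
```

```text
[493.28860083 316.58258665 247.69861755] [ 3.14150643 -0.0048824   1.67616671] [ 0.8326583  -0.78717207  1.27945315] [-0.83  0.54  0.34  1.69 -0.21  0.95 -0.31]
```

View pics/c.png

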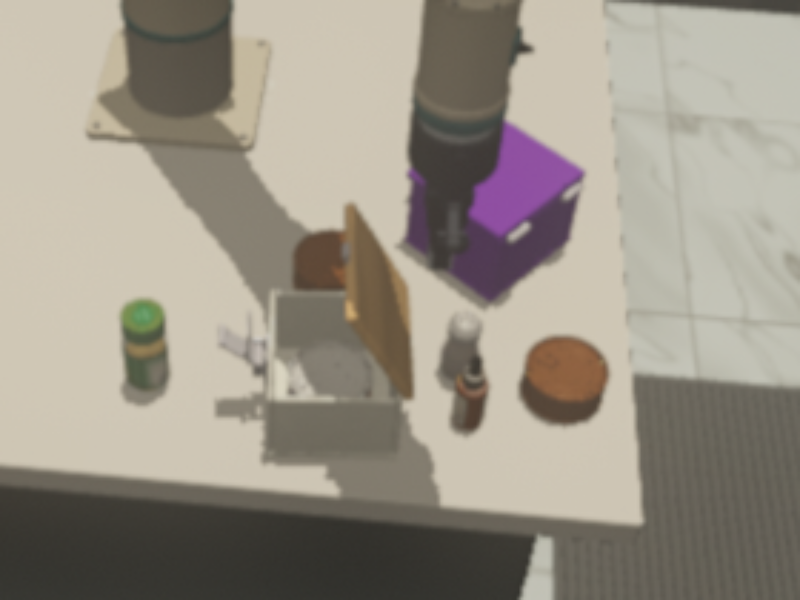

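```bash
python3 -m crank '[[[-0.3,-0.4,0.2,0,0,0],[-0.3,-0.4,0.5,0,0,0],[-0.3,0,0.5,0,0,0],[0,0,0.5,0,0,0],[0,0,0,0,0,0]]]' 1; python3 -m crank '[[[-0.5,0,0,0,0,0],[-0.5,0,0.1,0,0,0],[-0.4,0,0.2,0,0,0],[-0.4,0,0.2,0,0,0],[0,0,0,0,0,0]]]' 1
```

```text
clock: 3.68
eef_pos: [467.7, 294.2, 195.9]
tool_rot: [-3.141, -0.013, 1.688]
force: [-0.6, 0.5, -0.1]
width: -0.3
clock: 4.1
eef_pos: [471.8, 248.3, 182.0]
tool_rot: [3.141, -0.019, 1.705]
force: [0.4, -0.3, 0.3]
width: 0.1
```

```bash
python3 -m crank '[[[-0.4,0,0.25,0,0,0.3],[-0.4,0,0.3,0,0,0.3],[-0.35,0,0.35,0,0,0],[-0.3,0,0.4,0,0,0],[0,0,0,0,0,0]]]' 1; python3 - <<'E'
from h import *
a=ctrl.get_image("scene");c=cloud(a).reshape(-1,3);k=a["color"].reshape(-1,3).astype(int)
w=(k.max(1)-k.min(1)>50)&(abs(c[:,0]-470)<80)&(c[:,1]>130)&(c[:,1]<330)&(c[:,2]>90)
L=c[w];o=L.mean(0)
for _ in range(6):
    nn=np.linalg.svd(L-o)[2][2];g=abs((L-o)@nn)<6;L=L[g] if g.sum()>50 else L;o=L.mean(0)
print(len(L),nn.round(3),o.round(),np.arccos(abs(nn[2])))
cv2.imwrite("pics/d.png",cv2.resize(a["color"][90:300,150:430,::-1],(800,600)))
E
```

```text
clock: 4.52
eef_pos: [476.7, 211.2, 143.0]
tool_rot: [3.138, -0.026, 1.643]
force: [-0.5, -0.4, -0.5]
width: -0.2
1583 [ 0.027 -0.345 -0.938] [478. 235. 131.] 0.35306759082658035
```

View pics/d.png

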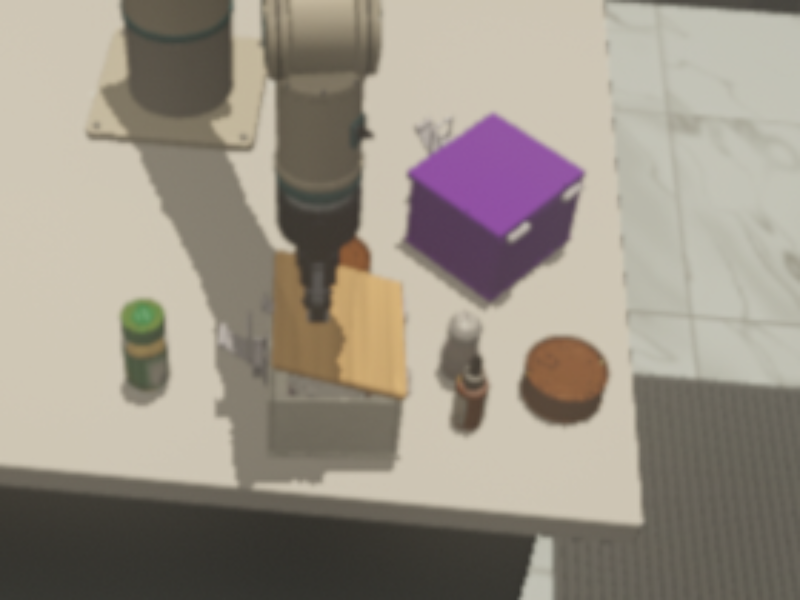

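Lid is now at about 0.35 rad with the fingertip at crop (318, 315) on its outer face. I'll continue down.

```bash
python3 -m crank '[[[-0.15,0,0.3,0,0.1,0],[-0.15,0,0.3,0,0.1,0],[-0.1,0,0.3,0,0.1,0],[0,0,0.3,0,0,0],[0,0,0.2,0,0,0]]]' 1;  python3 -m crank '[[[0,0,0.15,0,0,0],[0,0,0.15,0,0,0],[0,0,0.15,0,0,0]]]' 1
```

```text
clock: 4.98
eef_pos: [481.7, 207.8, 106.7]
tool_rot: [3.129, -0.066, 1.648]
force: [-17.7, -11.0, 87.1]
width: 0.1
clock: 5.23
eef_pos: [481.5, 207.8, 107.5]
tool_rot: [3.128, -0.071, 1.646]
force: [-10.5, -7.7, 40.4]
width: 0.1
```

```bash
python3 -m crank '[[[0,0,-0.3,0,0,0],[0,0,-0.6,0,-0.3,0],[0,0,-0.8,0,-0.4,0],[0,0,-0.5,0,0,0],[0,0,0,0,0,0]]]' 1; python3 - <<'E'
from h import *
for n in("scene","top"):
    a=ctrl.get_image(n);c=cloud(a).reshape(-1,3);k=a["color"].reshape(-1,3).astype(int)
    w=(k.max(1)-k.min(1)>50)&(abs(c[:,0]-470)<80)&(c[:,1]>130)&(c[:,1]<310)&(c[:,2]>85)&(c[:,2]<140)
    L=c[w];o=L.mean(0)
    for _ in range(6):
        nn=np.linalg.svd(L-o)[2][2];L=L[abs((L-o)@nn)<6];o=L.mean(0)
    print(n,len(L),nn.round(3),o.round(),np.arccos(abs(nn[2])),cv2.minAreaRect(L[:,:2].astype(np.float32)))
    m=(abs(c[:,0]-475)<30)&(c[:,1]>85)&(c[:,1]<138)&(c[:,2]>40)&(c[:,2]<140);T=c[m]
    print(" lever",len(T),T.min(0).round(),T.max(0).round(),T.mean(0).round()); t=T[T[:,1]<T[:,1].min()+6]; print(" tip",t.mean(0).round())
    m=(abs(c[:,0]-475)<30)&(c[:,1]>138)&(c[:,1]<150)&(c[:,2]>113)&(c[:,2]<135);T=c[m]
    print(" loop",T.min(0).round() if len(T) else 0,T.max(0).round() if len(T) else 0)
    if n=="scene":cv2.imwrite("pics/e.png",cv2.resize(a["color"][90:300,150:430,::-1],(800,600)))
E
```

```text
clock: 5.65
eef_pos: [482.3, 208.7, 180.8]
tool_rot: [3.122, 0.002, 1.645]
force: [0.1, -0.6, -0.5]
width: -0.0
scene 1864 [0.001 0.003 1.   ] [475. 225. 110.] 0.003023996558879294 ((468.31396484375, 224.90927124023438), (147.81231689453125, 134.06414794921875), 5.8739213943481445)
 lever 70 [463. 112.  86.] [492. 137. 112.] [478. 125. 100.]
 tip [476. 115. 107.]
 loop [459. 140. 115.] [493. 144. 129.]
top 560 [ 0.001 -0.007 -1.   ] [456. 275. 109.] 0.007121636640497401 ((462.40618896484375, 273.476318359375), (140.8619842529297, 35.04158401489258), 5.4544997215271)Traceback (most recent call last):
  File "<stdin>", line 10, in <module>
    return umr_minimum(a, axis, None, out, keepdims, initial, where)
ValueError: zero-size array to reduction operation minimum which has no identity
```

View pics/e.png

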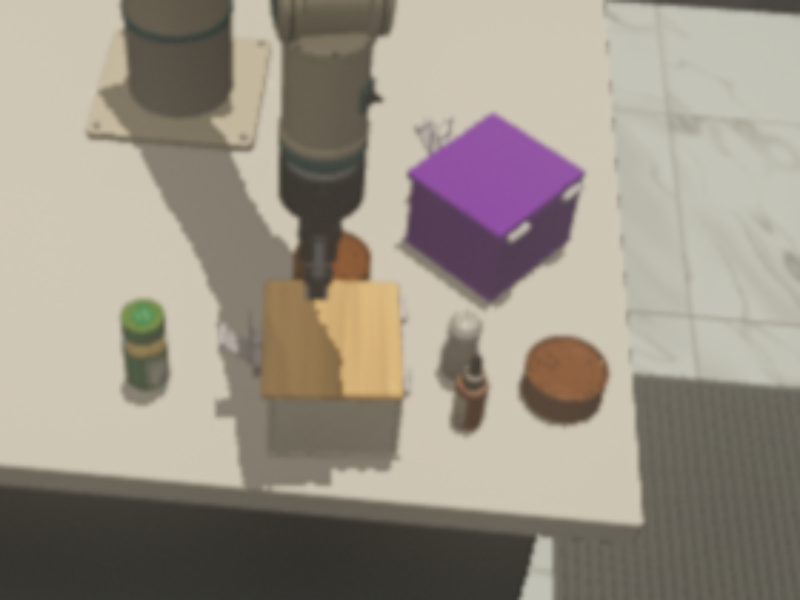

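Lid is flat (0.003 rad) and the lever at crop (235, 340) is still open. Now over the lever tip.

```bash
python3 -m crank '[[[-0.5,-0.1,0,-0.2,0,0],[-0.7,-0.1,0,0,0,0],[-0.7,-0.1,0,0,0,0],[-0.7,0,0,0,0,0],[-0.4,0,0,0,0,0],[-0.2,0,0,0,0,0],[0,0,0,0,0,0]]]' 1
```

```text
clock: 6.33
eef_pos: [474.3, 110.8, 170.2]
tool_rot: [3.116, 0.003, 1.65]
force: [-0.1, 1.0, -0.7]
width: -0.2
```

```bash
python3 -m crank '[[[0,0.15,0.4,0,0,0],[0,0,0.5,0,0,0],[0,0,0.5,0,0,0],[0,0,0.2,0,0,0],[0,0,0,0,0,0]]]' 1; python3 - <<'E'
from h import *
a=ctrl.get_image("scene")
cv2.imwrite("pics/f.png",cv2.resize(a["color"][160:265,170:310,::-1],(800,600)))
E
```

```text
clock: 6.75
eef_pos: [479.7, 114.8, 118.2]
tool_rot: [3.118, 0.0, 1.652]
force: [0.9, 0.3, -0.6]
width: -0.0
```

View pics/f.png

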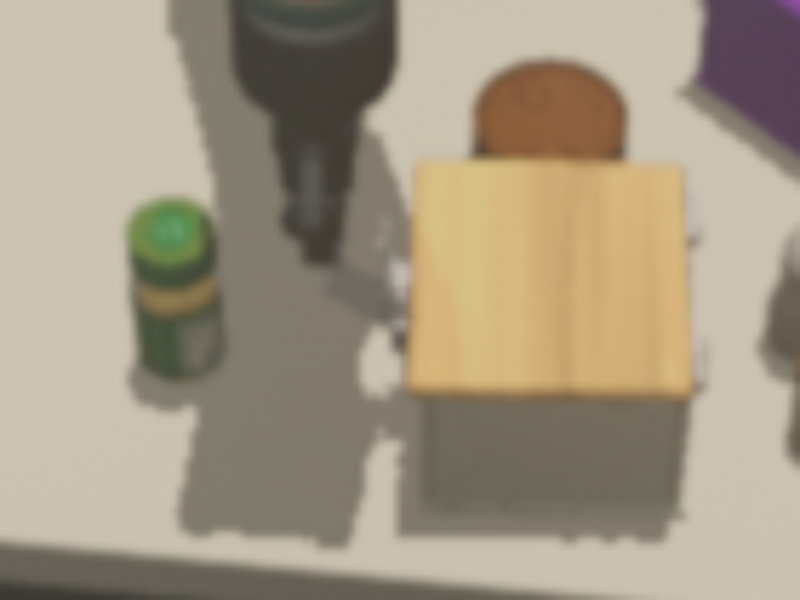

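The fingertip at (318, 260) sits over the outer end of the lever (330–395, 285), clear of the loop and jar. Pressing next.

```bash
python3 -m crank '[[[-0.15,0,0.2,0,0,0],[0,0,0.3,0,0,0],[0,0,0.3,0,0,0],[0,0,0.3,0,0,0],[0,0,0,0,0,0]]]' 1; python3 -m crank '[[[0,0,0.3,0,0,0],[0,0,0.3,0,0,0],[0,0,0.2,0,0,0],[0,0,0,0,0,0]]]' 1
```

```text
clock: 7.22
eef_pos: [484.1, 106.6, 86.3]
tool_rot: [3.111, 0.004, 1.65]
force: [1.1, 0.3, 1.0]
width: -0.0
clock: 7.55
eef_pos: [485.1, 107.7, 60.1]
tool_rot: [3.11, 0.002, 1.651]
force: [1.0, -0.3, -0.1]
width: -0.3
```

```bash
python3 - <<'E'
from h import *
a=ctrl.get_image("scene")
cv2.imwrite("pics/g.png",cv2.resize(a["color"][160:265,170:310,::-1],(800,600)))
E
```

```text
(no output)
```

View pics/g.png

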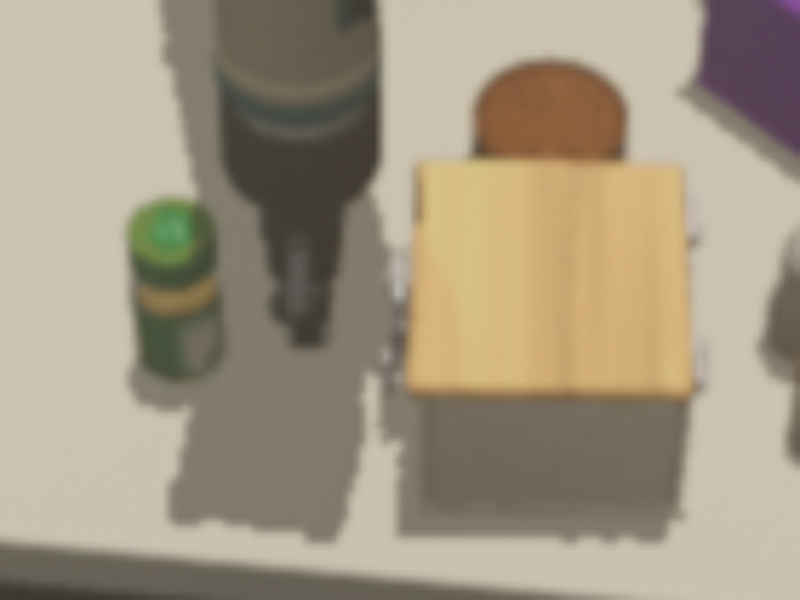

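The lever is now down against the front at (398, 330) and the finger stands free. I'll retreat straight up and verify.

```bash
python3 -m crank '[[[0,0,-0.4,0,0,0],[0,0,-0.7,0,0,0],[0,0,-0.9,0,0,0],[0,0,-0.9,0,0,0],[0,0,-0.9,0,0,0],[0,0,-0.9,0,0,0],[0,0,-0.6,0,0,0],[0,0,0,0,0,0],[0,0,0,0,0,0]]]' 1; python3 - <<'E'
from h import *
for n in("scene","top"):
    a=ctrl.get_image(n);c=cloud(a).reshape(-1,3);k=a["color"].reshape(-1,3).astype(int)
    w=(k.max(1)-k.min(1)>50)&(abs(c[:,0]-470)<80)&(c[:,1]>130)&(c[:,1]<310)&(c[:,2]>85)&(c[:,2]<140)
    L=c[w];o=L.mean(0)
    nn=np.linalg.svd(L-o)[2][2]
    print(n,len(L),nn.round(3),o.round(),cv2.minAreaRect(L[:,:2].astype(np.float32)))
    m=(abs(c[:,0]-475)<25)&(c[:,1]>90)&(c[:,1]<156)&(c[:,2]>12)&(c[:,2]<140);T=c[m]
    print(" lever",len(T),T.min(0).round() if len(T) else 0,T.max(0).round() if len(T) else 0)
    for nm,x,y in(("jar",455,42),("salt",410,355),("van",470,360)):
        G=c[(np.hypot(c[:,0]-x,c[:,1]-y)<32)&(c[:,2]>20)&(c[:,2]<130)]
        if len(G):print(nm,G[:,:2].min(0).round(),G[:,:2].max(0).round(),G[:,2].max().round())
    if n=="scene":cv2.imwrite("pics/i.png",cv2.resize(a["color"][160:265,170:310,::-1],(800,600)))
E
```

```text
clock: 8.35
eef_pos: [479.0, 109.5, 226.0]
tool_rot: [3.113, 0.0, 1.653]
force: [-0.2, -0.6, 0.1]
width: -0.2
scene 2013 [0.005 0.002 1.   ] [474. 224. 109.] ((468.448486328125, 224.70155334472656), (149.97286987304688, 137.42576599121094), 4.968047142028809)
 lever 81 [450. 141.  22.] [493. 156. 112.]
jar [439.  12.] [486.  59.] 113.0
salt [402. 332.] [437. 373.] 95.0
van [465. 348.] [491. 382.] 103.0
top 2571 [-0. -0.  1.] [467. 225. 109.] ((468.09564208984375, 224.8389129638672), (143.49972534179688, 132.8793487548828), 5.378259658813477)
 lever 50 [452. 143.  31.] [491. 155. 111.]
salt [394. 333.] [434. 372.] 93.0
van [457. 350.] [488. 381.] 102.0
```

View pics/i.png

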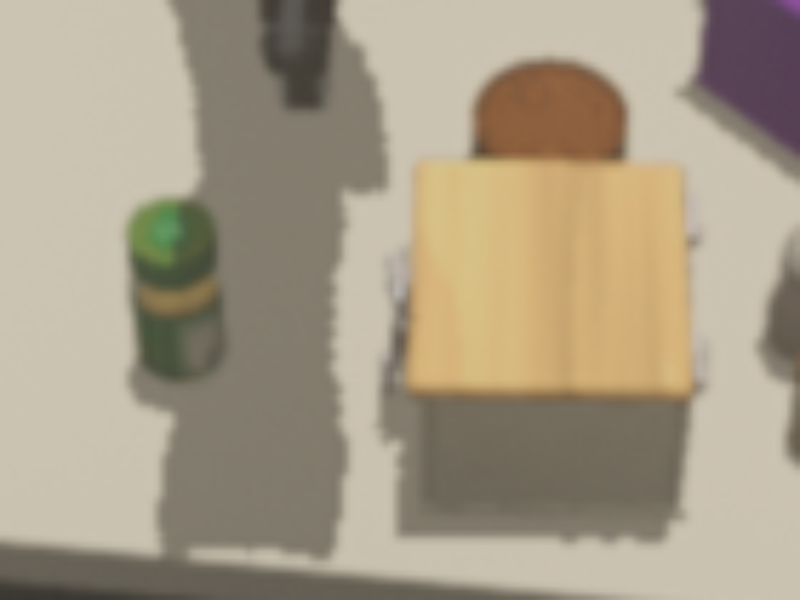

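The lever hangs down along the front at (398, 340), nothing sticks out beyond y≈141 mm, the lid is flat, and the bystanders have not moved.

```bash
python3 -c "
from cell import ctrl
print(ctrl.finish_job())"
```

```text
the job is handed in; nothing more can be done
None
```

I pushed the lid shut with the closed fingers, then pressed the outer end of the lever down until it snapped into its locked position. After that I backed the arm straight up and handed the job in at about 8.5 s.

**Last checks:**
- **Lid:** it lies flat, within about 0.005 rad by the depth fit.
- **Latch:** no part of the lever sticks out any more; it hangs down along the front of the box. I judged this from the pictures and depth, since the joint angle cannot be read directly.
- **Box and bystanders:** the lid outline did not shift measurably during the latch press. The spice jar, salt shaker and vanilla bottle stand where they were, to within a few mm of measurement noise. The final top view gave no reading for the jar, so its check rests on the scene camera only.
- **Robot:** the arm is clear of everything, with the wrist force near zero.
- **Tin:** I did not see it after the lid closed, but nothing touched it.

**Force peak:** pressing the lid shut read 87 N at the wrist for a moment, more than needed but below the 120 N limit.

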